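# Unpin the fire-pit cooking post and load its collars

### The arm

A 7-joint arm with a two-finger parallel gripper is mounted at the origin on the work surface. World frame = base frame: x ahead of the robot, y to its left, z up, the work surface at z = 0. Lengths are in m, angles in rad, forces in N, time in s.
With the tool pointing down it reaches from about 0.4 to 0.9 m from the base axis. Payload 5.5 kg.
Tool frame: the origin (TCP) lies between the finger pads; the fingertips stand 25 mm ahead of it and the grasp point (between the pads) lies 6 mm ahead of it; z points along the fingers, y is the line along which they close (so a half turn about z gives the same grasp; the last joint's range is limited). The gripper opens to 92 mm and grips with 3 to 60 N. Pads are 19 mm wide; open, the fingers measure 130 mm over their backs; the gripper's body (75 mm by 190 mm) begins 47 mm behind the grasp point.
Start: joints at [1.4, 0.501, -0.427, 1.55, 0.221, 1.138, -0.21], TCP at [0.273, -0.59, 0.215] pointing down, gripper open.
Joint ranges: [-2.88, 2.88], [-0.31, 2.03], [-1.54, 1.56], [0.2, 2.42], [-1.41, 4.55], [0.19, 2.02], [-2.57, 2.57]. Speed limits (rad/s): [2.57, 2.57, 3.14, 3.14, 3.14, 3.14, 3.14].

### API

Orientations are given as a rotation vector (axis times angle).
In Python, from workcell import manip gives the robot as it stands.
- The arm moves only by the shell command python3 -m jog 'ROWS'. ROWS is a JSON object of lists of equal length, an entry for each row: "xyz": the shift along the tool's x, y, z in mm, a list of three; "turn": the turn, a rotation vector about the tool's x, y, z in rad, a list of three; "claw": the closure, from 0 (fully open) to 1 (shut). A call has 1 to 12 rows; each row is the pose to reach, as a shift and turn from the pose commanded when the call began, along the tool's axes at that moment; what a row does not reach only later rows make up. A row lasts 1/10 s, in which the tool goes at most 50 mm and 8.59 degrees, less where a joint would pass 70% of its speed; a pose out of reach is approached as far as the arm can. A call with a gripper value outside its range is refused whole. The fingers move at their own pace and stop on an object; the grip force is fixed at half the most. Time passes only in rows, so rows that repeat a pose let the fingers close. It gives the time, the measured TCP pose, the force, the opening and the grip force at its end, in the units of the state.
- manip.get_obs(): the state, without advancing time (a new reading comes with each control period).
- manip.snapshot(name): name is "scene" or "side" or "wrist"; returns a dict with "color" (400x640x3 uint8, blue, green, red), "fov_y" (degrees; the focal length in pixels is half the picture's height over the tangent of half this angle, whatever the lens; pixels are square), "cx", "cy" (the principal point, pixels), "rvec" (rotation vector, rad) and "tvec" (3), from world to camera coordinates, as OpenCV has them; the wrist camera has in their place "hand_eye" (4x4, takes a point from camera to tool coordinates, whose origin is the TCP and whose axes are the flange's). Camera axes: x right, y down, z forward; pixel columns grow to the right and rows downward; lengths in m; the calibration is good to about 2 mm. A picture is of the moment at which its call begins: read the wrist's pose just before it. There is no depth.
- manip.hand_in(): hands the job in; it is judged then, once.
The state is a dict: "time_s": time; "joints": joint angles; "joint_vel": joint speeds; "effort": joint torques, N m; "position": TCP position; "tcp_rot": TCP orientation; "wrist_force": force on the tool from outside, world axes, zero at the start; "ft_torque": the same for the moment, N m; "gripper_width": finger opening in m; "finger_force": force on a finger pad.
Only numpy, scipy, OpenCV 4.12 (cv2) and the standard library are available. Lean on these libraries where they do the work, as an engineer would, in place of code of your own. Each camera call takes 0.05 s, during which the arm holds its last target. There are 200 camera calls.

### The job

Get the fire-pit cooking post ready: draw the clevis pin straight up out of its bore and park it in the side notch of the stand, hanging by its flange, then swing the keeper bar clear of the post. Thread the wide flat collar and then the tall bushing down the post, each lowered fully home without dropping it, and leave the other things on the counter alone.

Things in the scene. Friction and masses are not known exactly. Their poses are not given: they have to be found in the camera images.
- stand: Steel base plate 100 x 275 x 12 mm fixed on the counter. Origin on the counter, on the post's axis; y along the row, z up. Along y, in mm: pivot pillar -70 (34 wide, 76 high), post 0 (24 mm rod, top 70 over the counter, last 6 mm tapered to 14), lock pillar +70 (44 square, 76 high) with vertical 17 mm bore, notch bracket +135 (open to +y). Plate top 12 over the counter.
- notch (a point): Centre of the U-shaped side notch, on the top face of its 10 mm thick bracket, 80 mm over the counter; axes as the stand. Slot 18 mm wide, open above, below and to +y; closed end 9 mm to -y, prongs end 32 mm to +y. The parked pin hangs here by its flange, shank down through the slot.
- pin: Plain steel clevis pin, 99 mm long, upright in the bore at the start, through the end of the keeper bar: shank 14 mm across reaching 60 mm below the origin, flange 32 mm across, 5 mm thick, just above it, then a round head 24 mm across up to 39 mm above the origin. Origin: on the axis at the flange's underside; z towards the head.
- keeper (a joint): Swing of the flat steel keeper bar (32 mm wide, 10 thick, 178 long, underside 76 mm over the counter) about the pivot pillar's vertical axis. 0 = along the row over the post, locked by the pin; grows clockwise seen from above, the free end going to the stand's +x side; stop at 1.8 rad. Stays where left; friction about 0.1 N m.
- bar_knob (a point): Centre of the upright wooden knob on the keeper bar, 75 mm from the pivot axis: round, 20 mm across, 32 mm high, centre 106 mm over the counter (20 mm above the bar's top).
- wide_collar: Wide flat dark steel collar lying flat on the counter: 64 mm outside, 29 mm bore, 26 mm high, about 0.5 kg. Origin: centre of its underside, z up the bore.
- tall_bushing: Narrower, taller dark steel bushing standing on the counter: 48 mm outside, 29 mm bore, 40 mm high, about 0.35 kg. Origin: centre of its underside, z up the bore.
- jar: Bystander, leave alone: glass jar with steel cap, 60 mm across, 55 mm tall. Origin: centre of its underside.
- spatula: Bystander, leave alone: wooden-handled grill spatula lying flat, 300 mm long. Origin: middle of its length, underside.
- brush: Bystander, leave alone: wooden brush lying flat, 200 mm long. Origin: middle of its length, underside.
- match_box: Bystander, leave alone: low cardboard match box, 65 x 45 mm, 20 mm high. Origin: centre of its underside.
- bowl: Bystander, leave alone: white bowl, 120 mm across, 50 mm tall. Origin: centre of its underside.
- mug: Bystander, leave alone: white mug, 80 mm across, 90 mm tall. Origin: centre of its underside.

How it is judged:
By the outcome, as a careful person would: the job done as asked, in the order asked, and still so for the second after the job is handed in, with the robot touching nothing.
It also fails if it takes over 72 s, if anything falls off the work surface, if the arm or the gripper's body presses on something with over 40 N, if the wrist force passes 120 N, or if a joint passes its speed limit or range.

## Working session

There is one attempt and no reset: what is moved stays moved. The work goes in short steps, Python scripts to look and compute and a shell command to move; the robot and the scene stay as the last step left them, time stands still between calls to the robot, and variables do not carry over. Pictures are saved under pics/ and viewed, at most 10 in all, crops included, and the job is handed in when it is done.

```bash
mkdir -p pics; cat > h.py <<'E'
import numpy as np, cv2
from workcell import manip
def cam(n):
    s=manip.get_obs(); d=manip.snapshot(n)
    f=200/np.tan(np.radians(d["fov_y"])/2)
    K=np.array([[f,0,d["cx"]],[0,f,d["cy"]],[0,0,1]])
    if "hand_eye" in d:
        T=np.eye(4);T[:3,:3]=cv2.Rodrigues(np.array(s["tcp_rot"],float))[0];T[:3,3]=s["position"]
        M=np.linalg.inv(T@np.array(d["hand_eye"]))
    else:
        M=np.eye(4);M[:3,:3]=cv2.Rodrigues(np.array(d["rvec"],float))[0];M[:3,3]=np.ravel(d["tvec"])
    return d["color"],K,M
def ray(K,M,px,z):
    R=M[:3,:3];c=-R.T@M[:3,3];v=R.T@np.linalg.inv(K)@[px[0],px[1],1]
    return c+v*(z-c[2])/v[2]
def proj(K,M,P):
    q=(M[:3,:3]@np.atleast_2d(P).T).T+M[:3,3];q=(K@q.T).T
    return q[:,:2]/q[:,2:]
E
python3 - <<'E'
from h import *
s=manip.get_obs();print(s)
R=cv2.Rodrigues(np.array(s["tcp_rot"]))[0];print(R.round(3))
for n in("scene","side"):
    c,K,M=cam(n);cv2.imwrite(f"pics/{n}0.png",c);np.savez(f"{n}.npz",K=K,M=M)
    print(n,K.round(1).tolist(),(-M[:3,:3].T@M[:3,3]).round(3))
E
```

```text
{'time_s': 0.0, 'joints': array([ 1.40015876,  0.50184775, -0.42677028,  1.55146072,  0.2207969 ,
        1.13828984, -0.21029744]), 'joint_vel': array([-2.09773384e-04, -2.40310406e-04, -3.52469545e-04, -4.13655825e-05,
       -8.20666907e-04,  2.26430456e-05, -1.30147094e-05]), 'effort': array([ 2.19167123e-04, -5.66600811e+01, -5.81645921e+00, -2.79113227e+01,
       -6.86559314e-02,  3.05710291e-02,  1.72325354e-04]), 'position': array([ 0.27287561, -0.58914526,  0.21387213]), 'tcp_rot': array([-3.06608360e+00, -6.75787069e-01,  5.67117079e-04]), 'wrist_force': array([ 0.08746927, -0.14611809, -0.20437217]), 'ft_torque': array([-0.01790924, -0.01092978, -0.03283469]), 'finger_force': 0.0, 'gripper_width': 0.09183085045942888}
[[ 0.907  0.42  -0.001]
 [ 0.42  -0.907  0.002]
 [ 0.    -0.002 -1.   ]]
scene [[454.1, 0.0, 315.7], [0.0, 454.1, 200.3], [0.0, 0.0, 1.0]] [1.17  0.701 0.769]
side [[404.5, 0.0, 317.9], [0.0, 404.5, 195.0], [0.0, 0.0, 1.0]] [-0.022  0.52   1.049]
```

View pics/scene0.png

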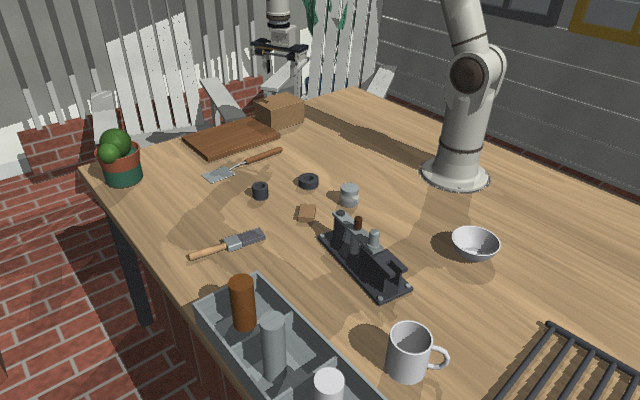

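View pics/side0.png

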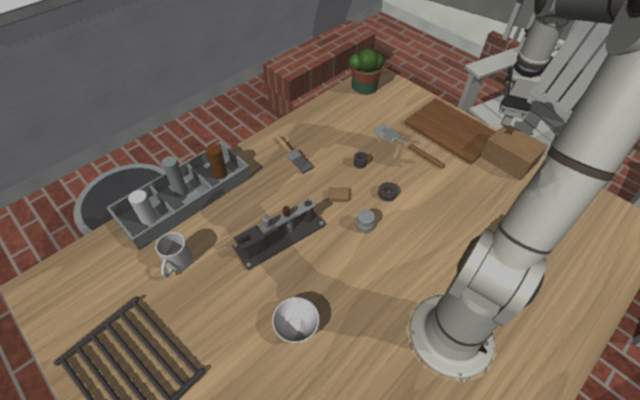

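Both overviews show the stand (scene about 365,258; side about 280,232), the collar (308,181 / 388,191) and the bushing (260,191 / 361,159). I'll zoom in on these.

```bash
python3 - <<'E'
import cv2,numpy as np
a=cv2.imread("pics/scene0.png");b=cv2.imread("pics/side0.png")
A=cv2.resize(a[165:305,235:425],None,fx=4,fy=4,interpolation=cv2.INTER_CUBIC)
B=cv2.resize(b[145:270,225:415],None,fx=4,fy=4,interpolation=cv2.INTER_CUBIC)
def grid(I,x0,y0):
    for x in range(0,I.shape[1],80):cv2.putText(I,str(x0+x//4),(x,10),0,.35,(0,255,255),1);cv2.line(I,(x,12),(x,18),(0,255,255),1)
    for y in range(0,I.shape[0],80):cv2.putText(I,str(y0+y//4),(0,y+4),0,.35,(0,255,255),1);cv2.line(I,(25,y),(32,y),(0,255,255),1)
grid(A,235,165);grid(B,225,145)
cv2.imwrite("pics/A.png",A);cv2.imwrite("pics/B.png",B)
E
```

```text
(no output)
```

View pics/A.png

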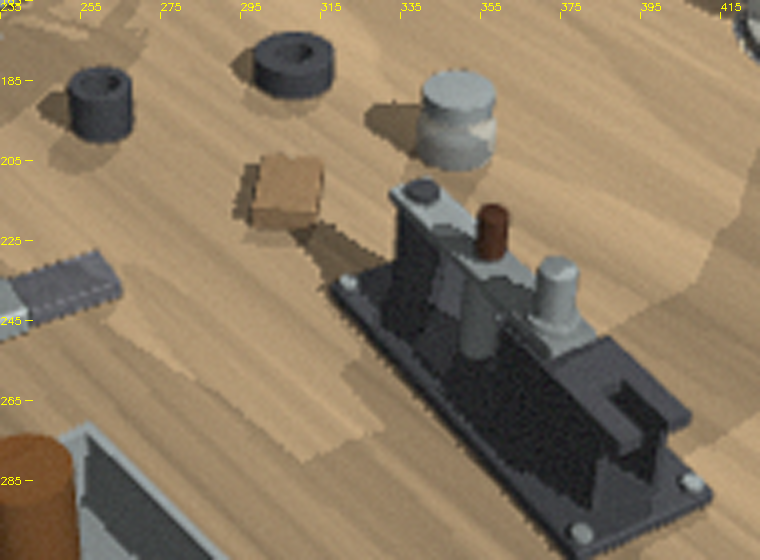

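View pics/B.png

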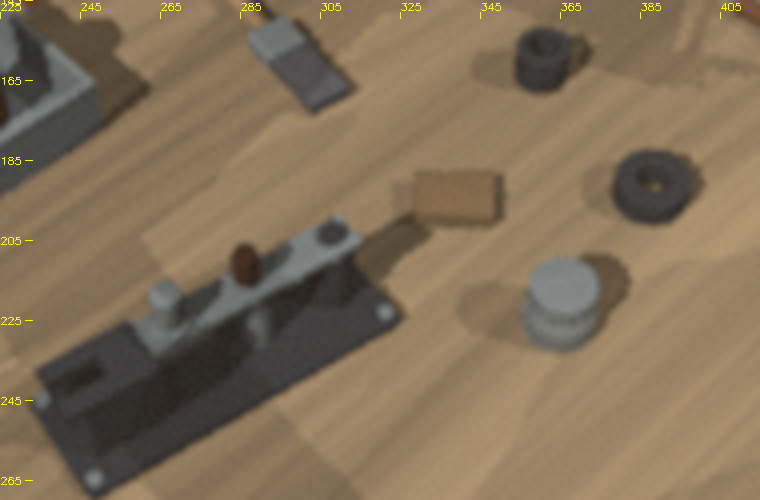

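Crops: head tops at scene (374.5,231) and side (265.8,217.5). Knob tops are at (358.5,218) and (286.3,208), and the plate corners are clear in both. Collar and bushing tops are at (308.4,178) and (260,186) in scene, (388.5,190.8) and (361,156.5) in side. Next I fit the poses.

```bash
python3 - <<'E'
from h import *
from scipy.optimize import least_squares
C={n:(lambda d:(d["K"],d["M"]))(np.load(n+".npz")) for n in("scene","side")}
obs=[("scene",(0,70,125),(374.5,231)),("side",(0,70,125),(265.8,217.5)),("scene",(0,5,122),(358.5,218)),("side",(0,5,122),(286.3,208)),
("scene","L",(317.8,236.2)),("scene","R",(412.7,287.8)),("side","L",(325.2,224.3)),("side","R",(233.2,246)),]
def res(p,full=False):
    x,y,a,y0=p;c,s=np.cos(a),np.sin(a);o=[]
    for n,P,uv in obs:
        if P=="L":P=(50 if n=="side" else -50, y0,12)   # placeholder sides set below
        if P=="R":P=(-50 if 0 else SG[n], y0+275,12)
        elif uv[0] in(317.8,325.2):P=(SL[n],y0,12)
        P=np.array(P)/1000
        W=[x+c*P[0]-s*P[1],y+s*P[0]+c*P[1],P[2]];o.append((proj(*C[n],W)[0]-uv))
    return np.array(o).ravel()
for nm,a,b in(("head",(374.5,231),(265.8,217.5)),("knob",(358.5,218),(286.3,208)),("collar",(308.4,178),(388.5,190.8)),("bush",(260,186),(361,156.5))):
    z={"head":.125,"knob":.122,"collar":.026,"bush":.04}[nm]
    print(nm,ray(*C["scene"],a,z).round(4),ray(*C["side"],b,z).round(4))
for n,u in(("scene",(317.8,236.2)),("scene",(412.7,287.8)),("side",(325.2,224.3)),("side",(233.2,246)),):print(n,u,ray(*C[n],u,.012).round(4))
best=None
for sl in(50,-50):
  for sl2 in(50,-50):
    for sr in (50,-50):
      for sr2 in(50,-50):
        SL={"scene":sl,"side":sl2};SG={"scene":sr,"side":sr2}
        for a in(2.5,-.6,1,-2):
          r=least_squares(res,[.6,.3,a,-.1*1000],x_scale=[.1,.1,1,50])
          if best is None or r.cost<best[0].cost:best=(r,SL,SG)
r=best[0];print(r.cost,r.x,best[1:]);print(r.fun.reshape(-1,2).round(1))
E
```

```text
head [0.5452 0.1604 0.125 ] [0.5435 0.1617 0.125 ]
knob [0.5368 0.099  0.122 ] [0.5308 0.0971 0.122 ]
collar [ 0.4221 -0.237   0.026 ] [ 0.4107 -0.235   0.026 ]
bush [ 0.5769 -0.272   0.04  ] [ 0.569 -0.274  0.04 ]
scene (317.8, 236.2) [ 0.5692 -0.0115  0.012 ]
scene (412.7, 287.8) [0.5165 0.2692 0.012 ]
side (325.2, 224.3) [0.4659 0.0011 0.012 ]
side (233.2, 246) [0.599  0.2541 0.012 ]
9.74140960737904 [ 5.32856908e-01  9.18697568e-02 -1.58675421e-01 -1.02561534e+02] ({'scene': 50, 'side': -50}, {'scene': -50, 'side': 50})
[[ 0.6 -0.1]
 [ 0.1 -0.2]
 [ 0.3 -0.9]
 [-0.6 -0.6]
 [-0.5 -1.6]
 [ 1.9 -0.9]
 [ 0.3 -0.8]
 [-2.2 -2.2]]
```

The stand origin is near (0.533, 0.092) with yaw about -0.16. The plan is to keep the tool frame aligned with the stand (tool x = stand +y, tool y = stand +x). I start with a move to view the collar and bushing.

```bash
python3 -m jog '{"xyz":[[326,-212,-186],[326,-212,-186],[326,-212,-186],[326,-212,-186],[326,-212,-186],[326,-212,-186],[326,-212,-186],[326,-212,-186],[326,-212,-186],[326,-212,-186],[326,-212,-186],[326,-212,-186]],"turn":[[0,0,-0.978],[0,0,-0.978],[0,0,-0.978],[0,0,-0.978],[0,0,-0.978],[0,0,-0.978],[0,0,-0.978],[0,0,-0.978],[0,0,-0.978],[0,0,-0.978],[0,0,-0.978],[0,0,-0.978]],"claw":[0,0,0,0,0,0,0,0,0,0,0,0]}'
python3 - <<'E'
from h import *
c,K,M=cam("wrist");cv2.imwrite("pics/w1.png",c);np.savez("w1.npz",K=K,M=M)
s=manip.get_obs();print(s["position"],s["joints"].round(2),(-M[:3,:3].T@M[:3,3]).round(3),K[0,0])
print(proj(K,M,[[.417,-.236,.026],[.573,-.273,.04]]))
E
```

```text
time_s: 1.3
position: [0.4788, -0.2617, 0.3999]
tcp_rot: [-2.392, -2.035, 0.002]
wrist_force: [-0.2, -0.8, -0.5]
gripper_width: 0.0919
finger_force: 0.0
[ 0.4786571  -0.26195041  0.39986121] [ 1.12  0.23 -0.81  1.54  0.17  1.44  0.14] [ 0.492 -0.183  0.57 ] 284.31758572593526
[[284.99533235 148.25686977]
 [370.31670584 155.39722518]]
```

View pics/w1.png

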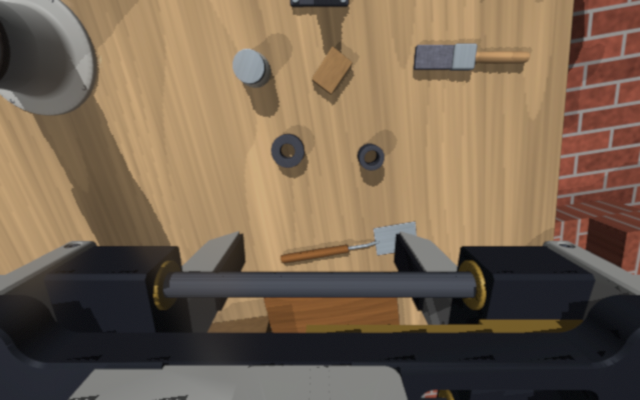

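The wrist view shows the collar at (288,151) and the bushing at (371,157), both within a few pixels of the prediction. Next I look over the stand.

```bash
python3 -m jog '{"xyz":[[318,-2,10],[318,-2,10],[318,-2,10],[318,-2,10],[318,-2,10],[318,-2,10],[318,-2,10],[318,-2,10],[318,-2,10]],"turn":[[0,0,0],[0,0,0],[0,0,0],[0,0,0],[0,0,0],[0,0,0],[0,0,0],[0,0,0],[0,0,0]],"claw":[0,0,0,0,0,0,0,0,0]}'
python3 - <<'E'
from h import *
c,K,M=cam("wrist");cv2.imwrite("pics/w2.png",c);np.savez("w2.npz",K=K,M=M)
x,y,a,y0=.53286,.09187,-.15868,-102.6
def W(P):
    P=np.array(P)/1000;return [x+np.cos(a)*P[0]-np.sin(a)*P[1],y+np.sin(a)*P[0]+np.cos(a)*P[1],P[2]]
pts=[(0,70,125),(0,5,122),(0,135,80),(0,-70,86),(50,y0,12),(-50,y0,12),(50,y0+275,12),(-50,y0+275,12)]
uv=proj(K,M,[W(p) for p in pts]);print(uv.round(1).tolist())
# crop
u0,v0=(uv.min(0)-15).astype(int);u1,v1=(uv.max(0)+15).astype(int);u0,v0=max(u0,0),max(v0,0)
f=min(780/(u1-u0),580/(v1-v0));f=int(f);I=cv2.resize(c[v0:v1,u0:u1],None,fx=f,fy=f,interpolation=cv2.INTER_CUBIC);print(u0,v0,f,I.shape)
cv2.imwrite("pics/w2c.png",I);s=manip.get_obs();print(s["position"],s["joints"].round(2))
E
```

```text
time_s: 2.25
position: [0.5283, 0.0522, 0.3902]
tcp_rot: [-2.392, -2.036, 0.002]
wrist_force: [1.1, -1.0, 0.1]
gripper_width: 0.0919
finger_force: 0.0
[[317.9, 90.8], [318.0, 136.9], [317.9, 47.2], [318.3, 180.0], [343.6, 187.5], [293.3, 187.6], [347.3, 31.4], [288.7, 31.6]]
273 16 3 (558, 267, 3)
[0.52834285 0.051424   0.39024684] [ 0.68  0.24 -0.99  1.59  0.2   1.42 -0.49]
```

View pics/w2c.png

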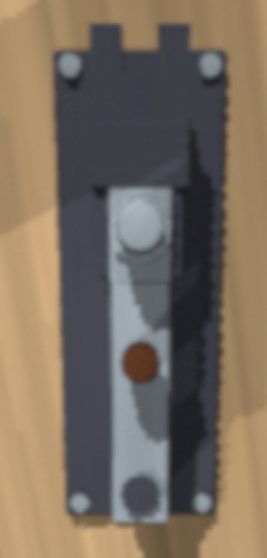

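In the w2 crop the head top is at (320,90), the knob top at (319.7,135), the pivot bolt at (320,180.7) and the slot centre at column 319.8. The stand's axis is a vertical line in the image, so the yaw is confirmed. Next I refine the positions in tool axes.

```bash
cat >> h.py <<'E'
def tool(p):  # world point -> tool frame mm
    s=manip.get_obs();R=cv2.Rodrigues(np.array(s["tcp_rot"]))[0]
    return (R.T@(np.asarray(p)-s["position"])*1000).round(1)
E
python3 - <<'E'
from h import *
d=np.load("w2.npz");K,M=d["K"],d["M"]
for n,uv,z in(("head",(320,90),.125),("knob",(319.7,135),.122),("c1",(295,187.3),.012),("c2",(344.7,187.3),.012),("c3",(291.3,33),.012),("c4",(348.3,33),.012),("slot",(319.8,24.3),.08)):
    w=ray(K,M,uv,z);print(n,w.round(4),tool(w))
s=manip.get_obs();print(cv2.Rodrigues(np.array(s["tcp_rot"]))[0].round(4).tolist())
# scene detection of head/knob in w2 automatically: brown centroid
c=cv2.imread("pics/w2.png");h=cv2.cvtColor(c,cv2.COLOR_BGR2HSV)
m=((h[...,1]>150)&(h[...,2]<140)&(h[...,0]<14)).astype(np.uint8);m[:100]=0;m[170:]=0;m[:,:300]=0;m[:,340:]=0
ys,xs=np.nonzero(m);print(xs.mean(),ys.mean(),len(xs))
E
```

```text
head [0.5471 0.1615 0.125 ] [111.9   1.  265.1]
knob [0.5366 0.0992 0.122 ] [ 48.7   0.7 268.2]
c1 [ 0.4707 -0.0016  0.012 ] [-61.2 -47.9 378.4]
c2 [ 0.5683 -0.0174  0.012 ] [-61.1  51.  378.2]
c3 [0.5147 0.2672 0.012 ] [211.1 -47.9 378.1]
c4 [0.6109 0.2516 0.012 ] [211.2  49.5 378. ]
slot [0.5619 0.2548 0.08  ] [206.4   0.6 310.1]
[[0.1614, 0.9869, -0.0012], [0.9869, -0.1614, -0.0008], [-0.0009, -0.0011, -1.0]]
319.32876712328766 136.5068493150685 73
```

```bash
python3 -m jog '{"xyz":[[50,0,50],[80,0,90],[112,0,130],[112,0,180],[112,0,220],[112,0,250],[112,0,265],[112,0,270],[112,0,270],[112,0,270],[112,0,270]],"turn":[[0,0,0],[0,0,0],[0,0,0],[0,0,0],[0,0,0],[0,0,0],[0,0,0],[0,0,0],[0,0,0],[0,0,0],[0,0,0]],"claw":[0,0,0,0,0,0,0,0,0,0.5,0.5]}'
python3 - <<'E'
from h import *
c,K,M=cam("wrist");cv2.imwrite("pics/w3.png",c)
E
```

```text
time_s: 3.4
position: [0.5476, 0.1646, 0.123]
tcp_rot: [2.39, 2.036, 0.005]
wrist_force: [-0.8, 0.6, -0.5]
gripper_width: 0.0804
finger_force: 0.0
```

View pics/w3.png

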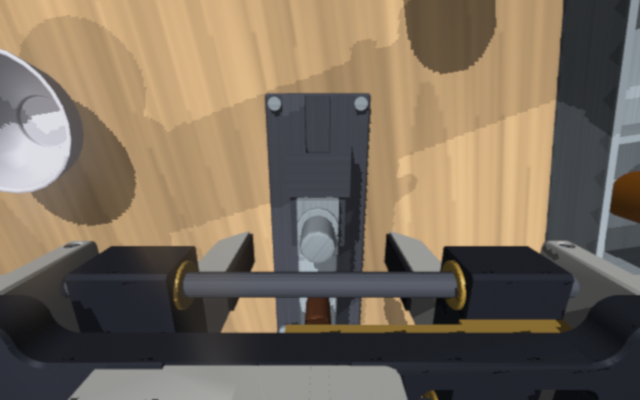

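The head top is at (318,243), centred between the fingers (253..386). I check the fore-aft offset and close.

```bash
python3 - <<'E'
from h import *
c,K,M=cam("wrist");print(tool(ray(K,M,(318.5,243.5),.125)),proj(K,M,[manip.get_obs()["position"]]),manip.get_obs()["position"])
E
python3 -m jog '{"xyz":[[-2,0,2],[-2,0,3],[-2,0,3],[-2,0,3],[-2,0,3],[-2,0,3],[-2,0,3],[-2,0,3]],"turn":[[0,0,0],[0,0,0],[0,0,0],[0,0,0],[0,0,0],[0,0,0],[0,0,0],[0,0,0]],"claw":[1,1,1,1,1,1,1,1]}'
```

```text
[-0.7 -0.2 -2.6] [[318.8657402  240.75292469]] [0.54704268 0.16461633 0.12241131]
time_s: 4.3
position: [0.5457, 0.1625, 0.1179]
tcp_rot: [2.391, 2.038, -0.0]
wrist_force: [-0.1, -0.3, 1.0]
gripper_width: 0.0082
finger_force: 0.0
```

```bash
python3 - <<'E'
from h import *
s=manip.get_obs();print(s["gripper_width"],s["finger_force"],s["wrist_force"],s["position"])
c,K,M=cam("wrist");I=c[150:300,220:420];d,_,_=cam("scene");J=d[190:290,300:430]
cv2.imwrite("pics/m4.png",np.hstack([cv2.resize(I,(400,300),interpolation=2),cv2.resize(J,(390,300),interpolation=2)]))
E
```

```text
0.008239615168113333 0.0 [-0.12418724 -0.34938606  1.00939844] [0.54570502 0.16253621 0.11792157]
```

View pics/m4.png

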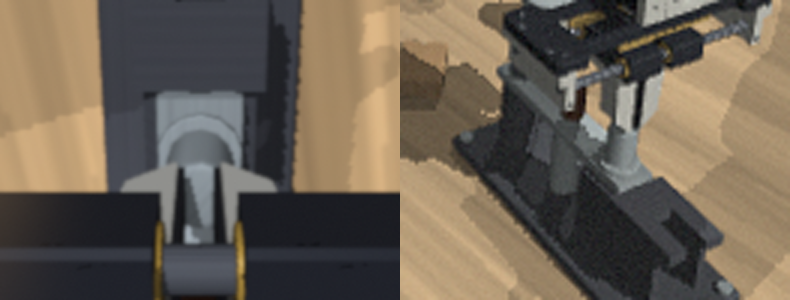

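Crop m4 shows the jaws shut just behind the head (toward -x tool), with the head at about px (320,225). Before mending it I overlay the model to see where the pin really is.

```bash
python3 - <<'E'
from h import *
c,K,M=cam("wrist");s=manip.get_obs();R=cv2.Rodrigues(np.array(s["tcp_rot"]))[0];p=s["position"]
T=lambda v:R@(np.array(v)/1000)+p
for v in([0,0,0],[0,0,6],[0,0,25],[0,10,25],[-9,4,25],[9,4,25]):print(v,proj(K,M,[T(v)]).round(0))
I=c.copy();t=np.linspace(0,6.28,60)
def ring(u,v,r,z,col):
    o=p+R@np.array([u,v,0])/1000
    P=np.c_[o[0]+r*np.cos(t),o[1]+r*np.sin(t),0*t+z];cv2.polylines(I,[np.round(proj(K,M,P)*16).astype(np.int32)],True,col,1,shift=4)
for u,col in((0,(0,0,255)),(20,(0,255,0))):
    ring(u,0,.016,.091,col);ring(u,0,.012,.125,col)
A=cv2.resize(I[170:310,240:400],(640,560),interpolation=2);cv2.imwrite("pics/m5.png",A)
E
```

```text
[0, 0, 0] [[319. 241.]]
[0, 0, 6] [[319. 237.]]
[0, 0, 25] [[319. 226.]]
[0, 10, 25] [[333. 226.]]
[-9, 4, 25] [[325. 237.]]
[9, 4, 25] [[325. 215.]]
```

View pics/m5.png

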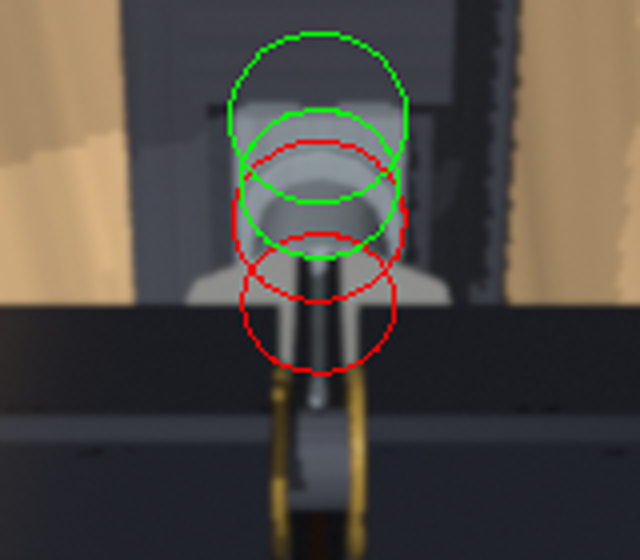

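The overlay shows the pin where I modelled it, but the visible finger ends sit at row 235, not at the predicted tip (row about 226, front edge 215). The jaws seem to have closed above the head, so the tool may be shorter than stated. I'll feel for the head top gently with the jaws shut.

```bash
python3 -m jog '{"xyz":[[0,0,1],[0,0,2],[0,0,3],[0,0,3]],"turn":[[0,0,0],[0,0,0],[0,0,0],[0,0,0]],"claw":[1,1,1,1]}'
```

```text
time_s: 4.85
position: [0.5456, 0.1625, 0.1147]
tcp_rot: [-2.391, -2.038, 0.0]
wrist_force: [0.2, 0.7, -0.1]
gripper_width: 0.0001
finger_force: 0.0
```

```bash
python3 -m jog '{"xyz":[[0,0,1],[0,0,2],[0,0,3],[0,0,4],[0,0,4]],"turn":[[0,0,0],[0,0,0],[0,0,0],[0,0,0],[0,0,0]],"claw":[1,1,1,1,1]}'
python3 - <<'E'
from h import *
s=manip.get_obs();R=cv2.Rodrigues(np.array(s["tcp_rot"]))[0];p=s["position"]
c,K,M=cam("scene")
I=c.copy()
for v,col in(([0,0,0],(0,0,255)),([0,0,25],(0,255,0)),([-16,0,25],(255,0,0))):
    q=proj(K,M,[R@(np.array(v)/1000)+p])[0];print(v,q.round(1));cv2.circle(I,tuple(np.round(q*16).astype(int)),16,col,-1,shift=4)
d,_,_=cam("side");
cv2.imwrite("pics/m6.png",np.hstack([cv2.resize(I[185:285,330:430],(400,400),interpolation=2),cv2.resize(d[180:260,230:310],(400,400),interpolation=2)]))
E
```

```text
time_s: 5.35
position: [0.5475, 0.1625, 0.1133]
tcp_rot: [2.389, 2.035, 0.004]
wrist_force: [-2.3, -3.7, 15.6]
gripper_width: 0.0007
finger_force: 7.8
[0, 0, 0] [374.  235.8]
[0, 0, 25] [373.  244.2]
[-16, 0, 25] [369.  240.4]
```

View pics/m6.png

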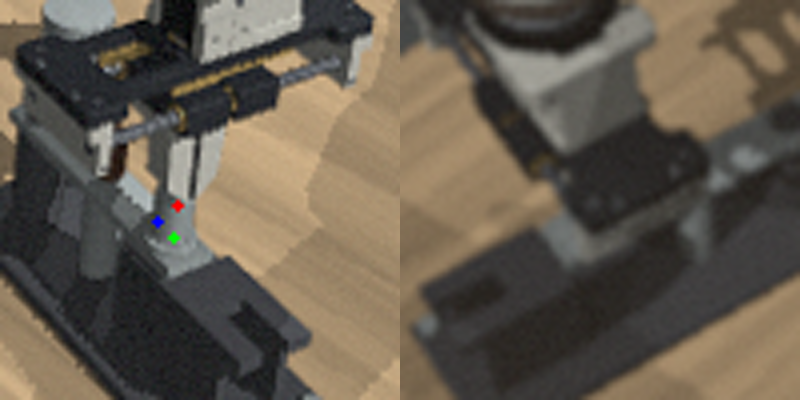

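Contact came at TCP z = 0.113 against a head top at 0.125. The fingertips are therefore really about 12 mm behind the reported TCP, about 37 mm shorter than stated, and the grasp point is about 31 mm behind it. I'll use tip z = TCP z + 12 mm from here on. Regrasp.

```bash
python3 -m jog '{"xyz":[[0,0,-8],[1,0,-8],[1,0,-8],[1,0,-8],[1,0,-8],[1,0,5],[1,0,15],[1,0,24],[1,0,28],[1,0,28]],"turn":[[0,0,0],[0,0,0],[0,0,0],[0,0,0],[0,0,0],[0,0,0],[0,0,0],[0,0,0],[0,0,0],[0,0,0]],"claw":[0.3,0.3,0.3,0.3,0.3,0.3,0.3,0.3,0.3,0.3]}'
python3 -m jog '{"xyz":[[0,0,0],[0,0,0],[0,0,0],[0,0,0],[0,0,0],[0,0,0],[0,0,0]],"turn":[[0,0,0],[0,0,0],[0,0,0],[0,0,0],[0,0,0],[0,0,0],[0,0,0]],"claw":[1,1,1,1,1,1,1]}'
```

```text
time_s: 6.45
position: [0.5451, 0.1634, 0.0818]
tcp_rot: [-2.39, -2.038, 0.002]
wrist_force: [0.2, 0.3, 0.0]
gripper_width: 0.0645
finger_force: 0.0
time_s: 7.15
position: [0.5461, 0.1635, 0.0831]
tcp_rot: [2.391, 2.038, 0.001]
wrist_force: [0.7, 0.4, 0.5]
gripper_width: 0.0235
finger_force: 30.0
```

```bash
python3 -m jog '{"xyz":[[0,0,-5],[0,0,-15],[0,0,-28],[0,0,-42],[0,0,-56],[0,0,-68],[0,0,-72],[0,0,-72],[0,0,-72]],"turn":[[0,0,0],[0,0,0],[0,0,0],[0,0,0],[0,0,0],[0,0,0],[0,0,0],[0,0,0],[0,0,0]],"claw":[1,1,1,1,1,1,1,1,1]}'
python3 - <<'E'
from h import *
c,K,M=cam("wrist");cv2.imwrite("pics/w7.png",c);np.savez("w7.npz",K=K,M=M)
s=manip.get_obs();p=s["position"];R=cv2.Rodrigues(np.array(s["tcp_rot"]))[0]
print(p,s["gripper_width"],R[:,0].round(4))
print("notch prediction px", proj(K,M,[[.5455+.065*.158,.1613+.065*.987,.08]]))
cv2.imwrite("pics/w7c.png",cv2.resize(c[100:260,230:410],(720,640),interpolation=2)[:600])
E
```

```text
time_s: 8.05
position: [0.5456, 0.1632, 0.1546]
tcp_rot: [2.391, 2.038, -0.001]
wrist_force: [0.1, -0.9, -2.0]
gripper_width: 0.0232
finger_force: 30.0
[0.54541416 0.16319539 0.15434792] 0.023213894496021903 [ 1.584e-01  9.874e-01 -5.000e-04]
notch prediction px [[319.34107828 133.82724052]]
```

View pics/w7c.png

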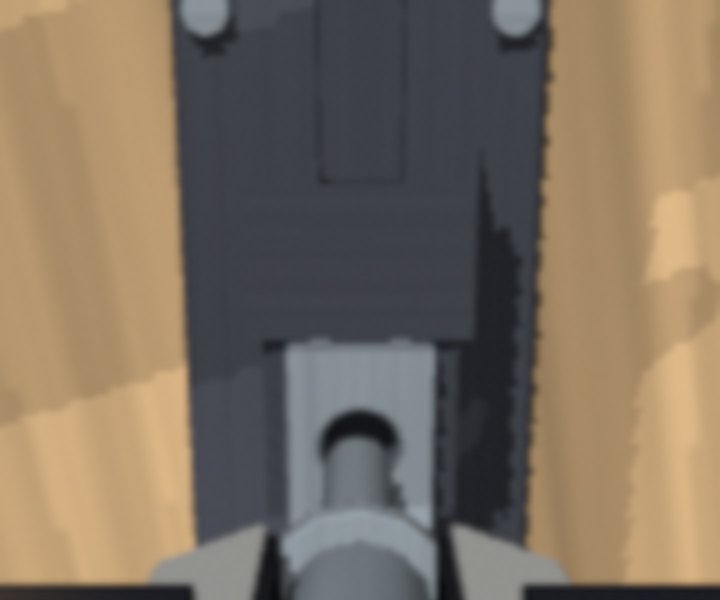

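The w7 crop shows the pin fully out. The slot's closed end is at px (320.6,146), the shank's lower end has its front edge at px (319.5,208.7), and the bore is below it. I've used up my picture views (one over, in fact), so I work from numbers only from here. Relative offset of shank to slot:

```bash
python3 - <<'E'
from h import *
d=np.load("w7.npz");K,M=d["K"],d["M"]
print("slot end (y=126)",tool(ray(K,M,(320.6,146),.08)))
print("slot edges",tool(ray(K,M,(310.5,141),.08)),tool(ray(K,M,(331.1,141),.08)))
print("shank front edge",tool(ray(K,M,(319.5,208.7),.098)))
print("bore/hole front edge (bar top, y=70+r)",tool(ray(K,M,(319.75,202.5),.086)))
print("bar end",tool(ray(K,M,(319.8,186),.086)))
# edge profile of slot in the raw image
g=cv2.cvtColor(cv2.imread("pics/w7.png"),6).astype(int)
for r in(112,120,128,136,142):print(r,g[r,303:340].tolist())
print([ (r,g[r,320]) for r in range(138,160)])
E
```

```text
slot end (y=126) [53.   1.5 74.3]
slot edges [57.2 -7.  74.3] [57.2 10.4 74.3]
shank front edge [ 2.9  0.5 56.3]
bore/hole front edge (bar top, y=70+r) [ 4.6  0.8 68.3]
bar end [19.5  0.8 68.3]
112 [67, 65, 65, 65, 64, 59, 56, 62, 64, 65, 65, 65, 66, 66, 64, 64, 64, 64, 64, 64, 64, 64, 65, 64, 65, 65, 64, 60, 58, 64, 66, 67, 66, 66, 64, 65, 66]
120 [66, 65, 65, 65, 65, 62, 61, 64, 64, 65, 65, 65, 66, 65, 65, 64, 65, 64, 65, 64, 64, 64, 65, 65, 65, 65, 64, 59, 58, 64, 66, 65, 65, 65, 65, 64, 65]
128 [66, 65, 64, 65, 64, 60, 56, 58, 63, 65, 65, 66, 66, 66, 65, 64, 64, 64, 64, 64, 64, 63, 65, 65, 65, 65, 64, 61, 62, 64, 65, 66, 65, 65, 64, 65, 66]
136 [65, 65, 64, 64, 64, 60, 57, 58, 63, 65, 64, 65, 65, 66, 65, 64, 63, 63, 64, 64, 64, 64, 64, 64, 66, 64, 61, 57, 60, 64, 66, 66, 65, 65, 64, 65, 65]
142 [65, 64, 64, 64, 65, 64, 58, 54, 61, 64, 65, 65, 65, 66, 65, 64, 64, 64, 64, 63, 64, 64, 64, 64, 65, 64, 61, 57, 60, 64, 65, 64, 64, 64, 64, 64, 66]
[(138, np.int64(64)), (139, np.int64(64)), (140, np.int64(64)), (141, np.int64(64)), (142, np.int64(64)), (143, np.int64(64)), (144, np.int64(62)), (145, np.int64(59)), (146, np.int64(62)), (147, np.int64(64)), (148, np.int64(65)), (149, np.int64(66)), (150, np.int64(67)), (151, np.int64(66)), (152, np.int64(65)), (153, np.int64(64)), (154, np.int64(64)), (155, np.int64(64)), (156, np.int64(64)), (157, np.int64(65)), (158, np.int64(65)), (159, np.int64(65))]
```

```bash
python3 -m jog '{"xyz":[[20,0,0],[45,0,0],[62,0,0],[67,0,0],[67,0,0],[67,0,0],[67,0,10],[67,0,18],[67,0,24],[67,0,28],[67,0,28]],"turn":[[0,0,0],[0,0,0],[0,0,0],[0,0,0],[0,0,0],[0,0,0],[0,0,0],[0,0,0],[0,0,0],[0,0,0],[0,0,0]],"claw":[1,1,1,1,1,1,1,1,1,1,1]}'
python3 - <<'E'
from h import *
print(manip.get_obs()["ft_torque"])
E
```

```text
time_s: 9.2
position: [0.556, 0.2292, 0.126]
tcp_rot: [-2.391, -2.037, 0.002]
wrist_force: [0.4, -0.5, -1.6]
gripper_width: 0.0234
finger_force: 30.0
[-0.03710043 -0.09973002  0.00359616]
```

Shank bottom is at about z = 0.070, already inside the 70–80 mm slot, and there is no contact force. I lower it the rest of the way.

```bash
python3 -m jog '{"xyz":[[0,0,8],[0,0,18],[0,0,28],[0,0,38],[0,0,44],[0,0,47],[0,0,49],[0,0,49],[0,0,49]],"turn":[[0,0,0],[0,0,0],[0,0,0],[0,0,0],[0,0,0],[0,0,0],[0,0,0],[0,0,0],[0,0,0]],"claw":[1,1,1,1,1,1,1,1,1]}'
```

```text
time_s: 10.1
position: [0.5567, 0.2299, 0.0783]
tcp_rot: [2.391, 2.038, 0.001]
wrist_force: [0.1, 0.0, -2.7]
gripper_width: 0.0238
finger_force: 30.0
```

```bash
python3 -m jog '{"xyz":[[0,0,1],[0,0,2],[0,0,3],[0,0,3]],"turn":[[0,0,0],[0,0,0],[0,0,0],[0,0,0]],"claw":[1,1,1,1]}'
```

```text
time_s: 10.5
position: [0.5569, 0.2299, 0.0771]
tcp_rot: [2.39, 2.037, 0.001]
wrist_force: [-4.1, -3.4, 12.4]
gripper_width: 0.0234
finger_force: 30.0
```

```bash
python3 -m jog '{"xyz":[[0,0,0],[0,0,0],[0,0,0],[0,0,0],[0,0,-10],[0,0,-35],[0,0,-75],[-20,0,-85],[-60,0,-85],[-105,0,-85],[-132,0,-85],[-132,0,-85]],"turn":[[0,0,0],[0,0,0],[0,0,0],[0,0,0],[0,0,0],[0,0,0],[0,0,0],[0,0,0],[0,0,0],[0,0,0],[0,0,0],[0,0,0]],"claw":[0.3,0.3,0.3,0.3,0.3,0.3,0.3,0.3,0.3,0.3,0.3,0.3]}'
python3 - <<'E'
from h import *
c,K,M=cam("wrist");cv2.imwrite("pics/w8.png",c);h=cv2.cvtColor(c,cv2.COLOR_BGR2HSV)
m=((h[...,1]>140)&(h[...,2]<150)&(h[...,0]<14)).astype(np.uint8);m[:150]=0;m[:,:280]=0;m[:,360:]=0
n,l,st,ce=cv2.connectedComponentsWithStats(m)
for i in range(1,n):
    if st[i,4]>40:print(st[i],ce[i])
s=manip.get_obs();p=s["position"];R=cv2.Rodrigues(np.array(s["tcp_rot"]))[0];t=np.linspace(0,6.28,13)
print(p,proj(K,M,[[.5366,.0987,.122]]).round(1), tool([.5366,.0987,.122]))
# parked pin: bright blob around expected head top
q=[.5455+.067*.158,.1613+.067*.987,.119];print("pin px pred",proj(K,M,[q]).round(1))
g=cv2.cvtColor(c,6);u,v=proj(K,M,[q])[0].astype(int)
m=(g[v-30:v+40,u-35:u+35]>105).astype(np.uint8);print("\n".join("".join(".#"[x] for x in r[::2]) for r in m[::3]))
E
```

```text
time_s: 11.7
position: [0.5355, 0.0936, 0.1599]
tcp_rot: [2.396, 2.028, -0.005]
wrist_force: [0.7, -0.7, 0.7]
gripper_width: 0.0641
finger_force: 0.0
[308 196  22  30 513] [318.39961014 210.91423002]
[0.53581801 0.09668748 0.16034226] [[319.5 213.4]] [ 2.2  0.4 38.3]
pin px pred [[316.4  23.5]]
```

```bash
python3 - <<'E'
from h import *
c=cv2.imread("pics/w8.png");g=cv2.cvtColor(c,6)
print("\n".join("".join(".:*#"[min(3,x//50)] for x in r[290:350]) for r in g[0:60:2]))
E
python3 -m jog '{"xyz":[[2,0,20],[2,0,45],[2,0,65],[2,0,77],[2,0,80],[2,0,80],[2,0,80],[2,0,80],[2,0,80],[2,0,80]],"turn":[[0,0,0],[0,0,0],[0,0,0],[0,0,0],[0,0,0],[0,0,0],[0,0,0],[0,0,0],[0,0,0],[0,0,0]],"claw":[0.3,0.3,0.3,0.3,0.3,1,1,1,1,1]}'
```

```text
::::::::::::::::*#################*****:::::::::::::::::::::
::::::::::::::::*############**********:::::::::::::::::::::
::::::::::::::::*######***###**********:::::::::::::::::::::
::::::::::::::::*#################*****:::::::::::::::::::::
::::::::::::::::*###################***:::::::::::::::::::::
:::::::::::::::*######################*:::::::::::::::::::::
:::::::::::::**#######################**::::::::::::::::::::
::::::::::::*##########################***::::::::::::::::::
:::::::::::*#############################**:::::::::::::::::
:::::::::::*#############################***::::::::::::::::
::::::::::**#############################***::::::::::::::::
::::::::::**#############################***::::::::::::::::
::::::::::**#############################***::::::::::::::::
::::::::::***############################****:::::::::::::::
:::::::::****##########################*****::::::::::::::::
::::::::******#############**#########*****:***:::::::::::::
:::::::*##*****##########***####***********:*##*::::::::::::
:::::::*##*********####****##*************::*##*::::::::::::
::
[... 179 characters left out ...]
:
:::::::**###*::...::::***********:::.....::**##*::::::::::::
::::::::*####*:........:::::::::.........:::****::::::::::::
:::::::::*###*::........................::::**::::::::::::::
::::::::::*###*:::....................::::::::.:::::::::::::
:::::::::::*##**:::.................:::::::::..:::::::::::::
::::::::::::****::::::::........::::::::::::....::::::::::::
:::::::::::.::**::::::::::::::::::::::::::....::::::::::::::
::::::::::::...:::::::::::::::::::::::::......::::::::::::::
::::::::::::......:::::::::::::::::::.........::::::::::::::
time_s: 12.75
position: [0.5362, 0.1012, 0.0804]
tcp_rot: [2.391, 2.037, 0.001]
wrist_force: [-0.6, -1.1, 0.4]
gripper_width: 0.029
finger_force: 0.0
```

The pin hangs upright in the notch, with the head centred at column 320. I finish closing on the knob and swing it.

```bash
python3 -m jog '{"xyz":[[0,0,0],[0,0,0],[0,0,0]],"turn":[[0,0,0],[0,0,0],[0,0,0]],"claw":[1,1,1]}' && python3 -m jog '{"xyz":[[-1,13,0],[-4,25,0],[-10,37,0],[-17,47,0],[-26,56,0],[-36,64,0],[-47,70,0],[-59,73,0],[-72,75,0],[-84,75,0],[-84,75,0],[-84,75,0]],"turn":[[0,0,0],[0,0,0],[0,0,0],[0,0,0],[0,0,0],[0,0,0],[0,0,0],[0,0,0],[0,0,0],[0,0,0],[0,0,0],[0,0,0]],"claw":[1,1,1,1,1,1,1,1,1,1,1,1]}'
```

```text
time_s: 13.05
position: [0.5362, 0.1012, 0.0801]
tcp_rot: [2.391, 2.038, 0.001]
wrist_force: [0.7, -1.0, 1.0]
gripper_width: 0.0191
finger_force: 30.0
time_s: 14.25
position: [0.598, 0.013, 0.0804]
tcp_rot: [-2.384, -2.04, -0.015]
wrist_force: [5.9, 13.7, -5.1]
gripper_width: 0.0005
finger_force: 7.1
```

The knob slipped out of the jaws late in the swing. The force suggests it was pushed on toward the stop. I back off upward and locate the knob.

```bash
python3 -m jog '{"xyz":[[5,0,-2],[8,0,-20],[8,0,-50],[8,0,-90],[8,0,-110],[8,0,-110]],"turn":[[0,0,0],[0,0,0],[0,0,0],[0,0,0],[0,0,0],[0,0,0]],"claw":[1,1,0.5,0.3,0.3,0.3]}'
cat > knob.py <<'E'
from h import *
c,K,M=cam("wrist");h=cv2.cvtColor(c,cv2.COLOR_BGR2HSV)
m=((h[...,1]>140)&(h[...,2]<150)&(h[...,0]<14)).astype(np.uint8)
n,l,st,ce=cv2.connectedComponentsWithStats(m)
o=np.array([.5455,.1613])-.070*np.array([.158,.987]);ex=np.array([.987,-.158]);ey=np.array([.158,.987])
for i in range(1,n):
    if st[i,4]>60:
        w=ray(K,M,ce[i],.115)[:2]-o;print(st[i],ce[i].round(0),"stand mm",(1000*w@ex).round(),(1000*w@ey).round())
for v in((75,-70,122),(73,-87,122),(75,-62,122)):print(v,proj(K,M,[[*(o+ex*v[0]/1000+ey*v[1]/1000),v[2]/1000]]).round())
cv2.imwrite("pics/knob.png",c)
E
python3 knob.py
```

```text
time_s: 14.85
position: [0.5998, 0.0134, 0.1945]
tcp_rot: [2.388, 2.033, 0.005]
wrist_force: [0.3, -0.2, -0.4]
gripper_width: 0.0278
finger_force: 0.0
[597 119  14  14 150] [603. 125.] stand mm 320.0 2.0
[594 133  46  24 739] [617. 145.] stand mm 337.0 -15.0
[626 157  14  19 145] [632. 165.] stand mm 356.0 -32.0
[592 160  28  19 336] [606. 169.] stand mm 334.0 -36.0
[589 181  51  23 741] [614. 192.] stand mm 348.0 -57.0
[619 203  21  17 284] [629. 211.] stand mm 368.0 -76.0
[306 209  18  26 383] [315. 222.] stand mm 73.0 -86.0
[584 224  56  22 776] [612. 234.] stand mm 358.0 -100.0
[613 244  27  16 325] [626. 252.] stand mm 378.0 -119.0
[622 264  16   9  79] [631. 267.] stand mm 389.0 -136.0
(75, -70, 122) [[316. 208.]]
(73, -87, 122) [[314. 226.]]
(75, -62, 122) [[316. 200.]]
```

The knob is at stand (73,-86), so the bar is at its stop (about 1.8 rad), clear of the post. Next I localise the collar and bushing from the earlier wrist image.

```bash
cat > rings.py <<'E'
from h import *
import sys
def fit(c,K,M,guess,r,hh,dark=75):
    from scipy.optimize import minimize
    g=cv2.cvtColor(c,6);t=np.linspace(0,2*np.pi,40)
    def hull(x,y):
        P=np.array([[x+r*np.cos(a),y+r*np.sin(a),z] for z in(0,hh) for a in t])
        return cv2.convexHull(np.round(proj(K,M,P)*16).astype(np.int32))
    u,v=proj(K,M,[[*guess,hh/2]])[0].astype(int);w=int(1.8*r*K[0,0]/ (-M[:3,:3].T@M[:3,3])[2])+8
    y0,y1,x0,x1=max(v-w,0),v+w,max(u-w,0),u+w
    B=(g[y0:y1,x0:x1]<dark).astype(float)
    def cost(p):
        m=np.zeros(g.shape,np.uint8);cv2.fillPoly(m,[hull(*p)],255,cv2.LINE_AA,4);m=m[y0:y1,x0:x1]/255.
        t2=np.zeros(g.shape,np.uint8);P=np.array([[p[0]+.0145*np.cos(a),p[1]+.0145*np.sin(a),hh] for a in t])
        cv2.fillPoly(t2,[np.round(proj(K,M,P)*16).astype(np.int32)],255,cv2.LINE_AA,4);wt=1-t2[y0:y1,x0:x1]/255.
        return (np.abs(m-B)*wt).sum()
    best=min(((cost((guess[0]+i/1000,guess[1]+j/1000)),i,j) for i in range(-16,17,2) for j in range(-16,17,2)))
    q=np.array(guess)+np.array(best[1:])/1000
    best=min(((cost((q[0]+i/2000,q[1]+j/2000)),i,j) for i in range(-5,6) for j in range(-5,6)))
    return (q+np.array(best[1:])/2000).round(4),round(best[0]),int(B.sum())
if __name__=="__main__":
    L=[("w1",cv2.imread("pics/w1.png"),*np.load("w1.npz").values())]
    for n in("scene","side"):L.append((n,cv2.imread(f"pics/{n}0.png"),*np.load(n+".npz").values()))
    for n,c,K,M in L:
        for dk in(60,75):print(n,dk,fit(c,K,M,(.418,-.236),.032,.026,dk),fit(c,K,M,(.573,-.273),.024,.040,dk))
    print(manip.get_obs()["position"])
E
python3 rings.py
```

```text
w1 60 (array([ 0.4315, -0.2495]), 705, 70) (array([ 0.567, -0.273]), 312, 163)
w1 75 (array([ 0.421 , -0.2435]), 157, 824) (array([ 0.5735, -0.2785]), 116, 542)
scene 60 (array([ 0.4205, -0.245 ]), 281, 141) (array([ 0.5735, -0.284 ]), 187, 103)
scene 75 (array([ 0.4205, -0.245 ]), 243, 359) (array([ 0.5725, -0.284 ]), 94, 257)
side 60 (array([ 0.4055, -0.2265]), 290, 131) (array([ 0.5775, -0.2855]), 115, 105)
side 75 (array([ 0.4175, -0.2395]), 155, 356) (array([ 0.5735, -0.284 ]), 68, 210)
[0.59861546 0.01298095 0.19236731]
```

```bash
python3 -m jog '{"xyz":[[-321,-137,-15],[-321,-137,-15],[-321,-137,-15],[-321,-137,-15],[-321,-137,-15],[-321,-137,-15],[-321,-137,-15],[-321,-137,-15],[-321,-137,-15],[-321,-137,-15]],"turn":[[0,0,0],[0,0,0],[0,0,0],[0,0,0],[0,0,0],[0,0,0],[0,0,0],[0,0,0],[0,0,0],[0,0,0]],"claw":[0,0,0,0,0,0,0,0,0,0]}'
cat > near.py <<'E'
from rings import *
c,K,M=cam("wrist");cv2.imwrite("pics/n.png",c)
G=cv2.cvtColor(c,6)
for dk in(65,75,85):
    for n,g,r,h in(("collar",(.420,-.243),.032,.026),("bush",(.573,-.281),.024,.04)):
        f=fit(c,K,M,g,r,h,dk);print(n,dk,f,tool([*f[0],0]))
print(manip.get_obs()["position"])
E
python3 near.py
```

```text
time_s: 15.9
position: [0.4116, -0.2797, 0.2045]
tcp_rot: [-2.389, -2.038, -0.0]
wrist_force: [0.9, 0.3, 0.3]
gripper_width: 0.0917
finger_force: 0.0
collar 65 (array([ 0.424 , -0.2575]), 1467, 459) [ 23.2   8.4 204.7]
bush 65 (array([ 0.571, -0.278]), 570, 1244) [ 25.8 156.8 204.6]
collar 75 (array([ 0.4195, -0.2425]), 238, 2032) [ 37.3   1.6 204.7]
bush 75 (array([ 0.574 , -0.2785]), 209, 1651) [ 25.8 159.8 204.6]
collar 85 (array([ 0.4195, -0.2435]), 278, 2268) [ 36.3   1.8 204.7]
bush 85 (array([ 0.573 , -0.2795]), 697, 2316) [ 24.7 159.  204.6]
[ 0.41218145 -0.2792681   0.20467635]
```

```bash
python3 -m jog '{"xyz":[[0,0,0],[0,0,0],[0,0,0]],"turn":[[0,0,0],[0,0,0],[0,0,0]],"claw":[0,0,0]}'; python3 near.py
```

```text
time_s: 16.25
position: [0.4123, -0.2801, 0.2049]
tcp_rot: [-2.389, -2.04, -0.0]
wrist_force: [0.0, -0.6, -0.4]
gripper_width: 0.0917
finger_force: 0.0
collar 65 (array([ 0.422, -0.257]), 1470, 454) [ 24.5   6.  204.9]
bush 65 (array([ 0.571, -0.278]), 571, 1243) [ 27.2 156.5 204.9]
collar 75 (array([ 0.42 , -0.243]), 258, 2010) [ 38.    1.9 204.9]
bush 75 (array([ 0.5725, -0.2775]), 204, 1650) [ 27.9 157.9 204.9]
collar 85 (array([ 0.4205, -0.243 ]), 271, 2268) [ 38.1   2.4 204.9]
bush 85 (array([ 0.5745, -0.28  ]), 692, 2307) [ 25.7 160.3 204.9]
[ 0.41219532 -0.28027697  0.20491357]
```

```bash
python3 -m jog '{"xyz":[[20,1,45],[38,2,90],[38,2,135],[38,2,170],[38,2,193],[38,2,205],[38,2,209],[38,2,209],[38,2,209]],"turn":[[0,0,0],[0,0,0],[0,0,0],[0,0,0],[0,0,0],[0,0,0],[0,0,0],[0,0,0],[0,0,0]],"claw":[0,0,0,0,0,0,0,0,0]}'
```

```text
time_s: 17.2
position: [0.4208, -0.2442, -0.003]
tcp_rot: [2.389, 2.037, 0.001]
wrist_force: [-1.2, 0.4, 0.4]
gripper_width: 0.092
finger_force: 0.0
```

```bash
python3 -m jog '{"xyz":[[0,0,3],[0,0,3],[0,0,3],[0,0,3],[0,0,3],[0,0,3],[0,0,3]],"turn":[[0,0,0],[0,0,0],[0,0,0],[0,0,0],[0,0,0],[0,0,0],[0,0,0]],"claw":[0,1,1,1,1,1,1]}'
```

```text
time_s: 17.9
position: [0.4193, -0.2437, -0.007]
tcp_rot: [-2.391, -2.037, 0.001]
wrist_force: [-2.2, 0.1, 4.3]
gripper_width: 0.0627
finger_force: 30.0
```

The collar is held. I lift it and carry it to a viewing spot just before the post.

```bash
python3 -m jog '{"xyz":[[0,0,-10],[0,0,-35],[0,0,-70],[10,0,-110],[40,10,-140],[85,20,-140],[130,32,-140],[175,42,-140],[215,52,-140],[250,60,-140],[250,60,-140],[250,60,-140]],"turn":[[0,0,0],[0,0,0],[0,0,0],[0,0,0],[0,0,0],[0,0,0],[0,0,0],[0,0,0],[0,0,0],[0,0,0],[0,0,0],[0,0,0]],"claw":[1,1,1,1,1,1,1,1,1,1,1,1]}'
python3 - <<'E'
from h import *
c,K,M=cam("wrist");cv2.imwrite("pics/p.png",c);np.savez("p.npz",K=K,M=M);g=cv2.cvtColor(c,6)
po=[.5344,.0922,.070];u,v=proj(K,M,[po])[0];print(u,v,tool(po))
u=int(u);v=int(v)
print("\n".join(f"{r:4d} "+"".join(str(min(9,x//25)) for x in g[r,u-50:u+50]) for r in range(v-24,v+70,2)))
print(u-50)
E
```

```text
time_s: 19.1
position: [0.518, -0.0046, 0.1327]
tcp_rot: [-2.386, -2.042, 0.001]
wrist_force: [-0.3, -0.6, -5.9]
gripper_width: 0.063
finger_force: 30.0
320.8598552680383 87.9171931444477 [100.    1.1  62.4]
  63 3333333333333333333333333333333333322111111111111111111111111111111111111111111111111111111111111112
  65 3333333333333333333333333333333333322111111111111111111111111111111111111111111111111111111111111112
  67 3333333333333333333333333333333333322111111111111111111111111111111111111111111111111111111111111122
  69 3333333333333333333333333333333333332211111111111111111111111111111111111111111111111111111112222123
  71 3333333333333333333333333333333333332211111111111111111111111111111111111111111111111111111111223333
  73 3333333333333333333333333333333333333221111122222333332211111111111111111111111111111111111111223333
  75 3333333333333333333333333333333333333221122334455555554443222111111111111111111111111111111122333333
  77 3333333333333333333333333333333333333322234556666666665554443211111111111111111111111111111222333333
  79 333333333333333333333333333333333333333
[... 3393 characters left out ...]
333333333332211111111111111111111112222222222222222222222222
 145 7643333333333333333333333333333333333333333333333322211111111111111111111111222222222222222222222222
 147 7643333333333333333333333333333333333333333333332222211111111111111111111111222222222222222222222223
 149 7643333333333333333333333333333333333333333333222222221111111111111111111111222222222222222222222223
 151 7643333333333333333333333333333333333333333322222222222111111111111111111111122222222222222222233223
 153 7653333333333333333333333333333333333333222222222222222221111111111111111111122222222222222223333223
 155 7653333333333333333333333333333333333322222222222222222222211111111111111111222222222222222333333223
270
```

The post's top disc is centred near px (322.5,89), so the post is at tool (+99, +2). I move over it and start lowering.

```bash
python3 -m jog '{"xyz":[[40,1,0],[80,2,0],[99,2,10],[99,2,35],[99,2,55],[99,2,62],[99,2,68],[99,2,74],[99,2,78],[99,2,80],[99,2,80]],"turn":[[0,0,0],[0,0,0],[0,0,0],[0,0,0],[0,0,0],[0,0,0],[0,0,0],[0,0,0],[0,0,0],[0,0,0],[0,0,0]],"claw":[1,1,1,1,1,1,1,1,1,1,1]}'
```

```text
time_s: 20.25
position: [0.5365, 0.0911, 0.0531]
tcp_rot: [2.391, 2.038, 0.0]
wrist_force: [-0.7, 1.1, -5.7]
gripper_width: 0.0629
finger_force: 30.0
```

```bash
python3 -m jog '{"xyz":[[0,0,8],[0,0,17],[0,0,26],[0,0,34],[0,0,40],[0,0,44],[0,0,45],[0,0,45]],"turn":[[0,0,0],[0,0,0],[0,0,0],[0,0,0],[0,0,0],[0,0,0],[0,0,0],[0,0,0]],"claw":[1,1,1,1,1,1,1,1]}'
```

```text
time_s: 21.05
position: [0.5363, 0.0912, 0.0078]
tcp_rot: [-2.391, -2.038, 0.0]
wrist_force: [-0.3, -0.5, -6.5]
gripper_width: 0.0628
finger_force: 30.0
```

```bash
python3 -m jog '{"xyz":[[0,0,1],[0,0,2],[0,0,3],[0,0,4],[0,0,4]],"turn":[[0,0,0],[0,0,0],[0,0,0],[0,0,0],[0,0,0]],"claw":[1,1,1,1,1]}'
```

```text
time_s: 21.55
position: [0.5365, 0.0911, 0.005]
tcp_rot: [2.39, 2.037, -0.0]
wrist_force: [-3.4, -2.4, 5.8]
gripper_width: 0.0624
finger_force: 30.0
```

The collar is home: load transferred to the plate at TCP z = 0.005, as expected. I release and go to the bushing.

```bash
python3 -m jog '{"xyz":[[0,0,-1],[0,0,-1],[0,0,-1],[0,0,-1],[0,0,-8],[0,0,-30],[0,0,-70],[0,0,-115],[0,0,-160],[-30,10,-195],[-75,25,-200],[-120,40,-200]],"turn":[[0,0,0],[0,0,0],[0,0,0],[0,0,0],[0,0,0],[0,0,0],[0,0,0],[0,0,0],[0,0,0],[0,0,0],[0,0,0],[0,0,0]],"claw":[0,0,0,0,0,0,0,0,0,0,0,0]}' && python3 -m jog '{"xyz":[[-280,55,0],[-280,55,0],[-280,55,0],[-280,55,0],[-280,55,0],[-280,55,0],[-280,55,0],[-280,55,0],[-280,55,0]],"turn":[[0,0,0],[0,0,0],[0,0,0],[0,0,0],[0,0,0],[0,0,0],[0,0,0],[0,0,0],[0,0,0]],"claw":[0,0,0,0,0,0,0,0,0]}'; sed -i 's/("collar",(.420,-.243),.032,.026),//' near.py; python3 near.py
```

```text
time_s: 22.75
position: [0.5584, -0.0342, 0.2069]
tcp_rot: [2.385, 2.038, 0.005]
wrist_force: [0.7, 0.5, -0.0]
gripper_width: 0.092
finger_force: 0.0
time_s: 23.65
position: [0.5672, -0.3167, 0.2043]
tcp_rot: [-2.388, -2.041, -0.002]
wrist_force: [-0.1, 0.8, -0.2]
gripper_width: 0.0915
finger_force: 0.0Traceback (most recent call last):
  File "near.py", line 6, in <module>
    f=fit(c,K,M,g,r,h,dk);print(n,dk,f,tool([*f[0],0]))
  File "rings.py", line 9, in fit
    u,v=proj(K,M,[[*guess,hh/2]])[0].astype(int);w=int(1.8*r*K[0,0]/ (-M[:3,:3].T@M[:3,3])[2])+8
                          ~~^~
TypeError: unsupported operand type(s) for /: 'str' and 'int'
```

```bash
sed -i 's/\.04)):/.04),):/' near.py; python3 near.py
```

```text
bush 65 (array([ 0.5765, -0.2795]), 369, 1060) [ 37.9   3.2 204.4]
bush 75 (array([ 0.575, -0.278]), 166, 1292) [ 39.2   1.5 204.4]
bush 85 (array([ 0.5755, -0.28  ]), 695, 2025) [ 37.3   2.3 204.4]
[ 0.56735352 -0.31656643  0.20441464]
```

```bash
python3 -m jog '{"xyz":[[20,1,45],[38,2,90],[38,2,135],[38,2,170],[38,2,193],[38,2,202],[38,2,204],[38,2,204]],"turn":[[0,0,0],[0,0,0],[0,0,0],[0,0,0],[0,0,0],[0,0,0],[0,0,0],[0,0,0]],"claw":[0,0,0,0,0,0,0,0]}' && python3 -m jog '{"xyz":[[0,0,0],[0,0,0],[0,0,0],[0,0,0],[0,0,0],[0,0,0],[0,0,0],[0,0,0]],"turn":[[0,0,0],[0,0,0],[0,0,0],[0,0,0],[0,0,0],[0,0,0],[0,0,0],[0,0,0]],"claw":[1,1,1,1,1,1,1,1]}'
```

```text
time_s: 24.55
position: [0.5759, -0.2813, 0.0011]
tcp_rot: [2.389, 2.038, 0.002]
wrist_force: [0.1, -0.1, 0.6]
gripper_width: 0.092
finger_force: 0.0
time_s: 25.35
position: [0.5746, -0.2817, 0.0]
tcp_rot: [-2.391, -2.038, 0.0]
wrist_force: [-1.3, 0.9, 2.5]
gripper_width: 0.0476
finger_force: 30.0
```

```bash
python3 -m jog '{"xyz":[[0,0,-10],[0,0,-35],[0,0,-75],[0,0,-115],[20,-5,-145],[65,-17,-145],[110,-30,-145],[155,-42,-145],[200,-53,-145],[245,-65,-145],[290,-78,-145],[325,-87,-145]],"turn":[[0,0,0],[0,0,0],[0,0,0],[0,0,0],[0,0,0],[0,0,0],[0,0,0],[0,0,0],[0,0,0],[0,0,0],[0,0,0],[0,0,0]],"claw":[1,1,1,1,1,1,1,1,1,1,1,1]}' && python3 -m jog '{"xyz":[[25,-6,0],[36,-10,0],[36,-10,0],[36,-10,0],[36,-10,0]],"turn":[[0,0,0],[0,0,0],[0,0,0],[0,0,0],[0,0,0]],"claw":[1,1,1,1,1]}'
python3 - <<'E'
from h import *
print(tool([.5363,.0901,.038]),manip.get_obs()["gripper_width"])
E
```

```text
time_s: 26.55
position: [0.5391, 0.0565, 0.1455]
tcp_rot: [-2.388, -2.041, -0.001]
wrist_force: [1.2, 0.7, -2.9]
gripper_width: 0.0476
finger_force: 30.0
time_s: 27.05
position: [0.5364, 0.0876, 0.1446]
tcp_rot: [2.394, 2.034, -0.002]
wrist_force: [-0.8, 0.1, -1.6]
gripper_width: 0.0479
finger_force: 30.0
[  2.6  -0.5 106.6] 0.047852676646689365
```

```bash
python3 -m jog '{"xyz":[[2,0,20],[2,0,45],[2,0,62],[2,0,68],[2,0,73],[2,0,78],[2,0,82],[2,0,85],[2,0,85]],"turn":[[0,0,0],[0,0,0],[0,0,0],[0,0,0],[0,0,0],[0,0,0],[0,0,0],[0,0,0],[0,0,0]],"claw":[1,1,1,1,1,1,1,1,1]}'
```

```text
time_s: 27.95
position: [0.5363, 0.0913, 0.0605]
tcp_rot: [2.39, 2.037, -0.002]
wrist_force: [-2.8, -3.2, -3.5]
gripper_width: 0.0476
finger_force: 30.0
```

```bash
python3 -m jog '{"xyz":[[-1,0,5],[-1,0,11],[-1,0,16],[-1,0,19],[-1,0,21],[-1,0,21]],"turn":[[0,0,0],[0,0,0],[0,0,0],[0,0,0],[0,0,0],[0,0,0]],"claw":[1,1,1,1,1,1]}'
```

```text
time_s: 28.55
position: [0.5356, 0.0901, 0.0386]
tcp_rot: [2.391, 2.037, -0.004]
wrist_force: [-4.1, -5.5, 2.4]
gripper_width: 0.0478
finger_force: 30.0
```

```bash
python3 -m jog '{"xyz":[[0,0,1],[0,0,2],[0,0,3],[0,0,3]],"turn":[[0,0,0],[0,0,0],[0,0,0],[0,0,0]],"claw":[1,1,1,1]}'
```

```text
time_s: 28.95
position: [0.5358, 0.0895, 0.0377]
tcp_rot: [2.39, 2.035, -0.005]
wrist_force: [-10.6, -11.0, 23.6]
gripper_width: 0.0476
finger_force: 30.0
```

The bushing is home on the collar (TCP z = 0.038). I unload, release, retreat, and run a numeric check.

```bash
python3 -m jog '{"xyz":[[0,0,-2],[0,0,-2],[0,0,-2],[0,0,-2],[0,0,-2],[0,0,-2],[0,0,-12],[0,0,-40],[0,0,-80],[0,0,-120],[0,0,-160],[0,0,-160]],"turn":[[0,0,0],[0,0,0],[0,0,0],[0,0,0],[0,0,0],[0,0,0],[0,0,0],[0,0,0],[0,0,0],[0,0,0],[0,0,0],[0,0,0]],"claw":[1,0.3,0.3,0.3,0.3,0.3,0.3,0.3,0.3,0.3,0.3,0.3]}' && python3 -m jog '{"xyz":[[-140,0,-80],[-140,0,-80],[-140,0,-80],[-140,0,-80],[-140,0,-80],[-140,0,-80],[-140,0,-80]],"turn":[[0,0,0],[0,0,0],[0,0,0],[0,0,0],[0,0,0],[0,0,0],[0,0,0]],"claw":[0,0,0,0,0,0,0]}'
python3 - <<'E'
from h import *
c,K,M=cam("wrist");cv2.imwrite("pics/end.png",c);g=cv2.cvtColor(c,6)
e=np.array([.158,.987]);b=np.array([.535,.0922])
for n,p in(("post",[*b,.07]),("bush top",[*b,.078]),("collar",[*b,.038]),("pin head",[*(b+.136*e),.119]),("knob",[*(b-.086*e+.073*np.array([.987,-.158])),.122])):print(n,proj(K,M,[p]).round())
u=int(proj(K,M,[[*b,.07]])[0,0])
print("\n".join(f"{r:4d} "+"".join(str(min(9,x//20)) for x in g[r,u-45:u+45]) for r in range(0,150,3)))
E
```

```text
time_s: 30.15
position: [0.5399, 0.0929, 0.2021]
tcp_rot: [2.386, 2.035, 0.013]
wrist_force: [-0.6, 0.7, 0.8]
gripper_width: 0.0643
finger_force: 0.0
time_s: 30.85
position: [0.5137, -0.0448, 0.2752]
tcp_rot: [-2.386, -2.041, 0.0]
wrist_force: [0.0, -0.1, 0.2]
gripper_width: 0.0921
finger_force: 0.0
post [[319.  62.]]
bush top [[319.  61.]]
collar [[319.  66.]]
pin head [[ 320. -114.]]
knob [[384. 139.]]
   0 777777763223333333333333333333333333333322100000122333333333333332111111111111122223456666
   3 777777764323333333333333333333333333333333333332333333333333333332111111111111122223456666
   6 777777764323333333333333333333333333333333333333333333333333333332111111111111222224566666
   9 777777764333333333333333333333333333333333333333333333333333333322111111111111122223456667
  12 777778875333333333333333333333333333333333333333333333333333333332111111111111122223456666
  15 888888875433333333333333333222222222223222222222222222222222222221111111111111233224556666
  18 888888875433333333333333332111000111110110111100101000000100010111111111111111122224556666
  21 888888886433333
[... 3407 characters left out ...]
7777777777777777777777777777
 129 777777777776433333333333333346778887775333333333333334677777777777777777777777777777777777
 132 777777777776433333333333333356677777776543333333344455667777777777777777777777777777777777
 135 777777777776444677776533333333333333344444444444555667777777777777777777777777777777777777
 138 777777777776446777777653333333333333332222222222334455666777777777777777777777777777777777
 141 777777777776433456665433333333333333332222121211122222222222334455666777777777777777777777
 144 777777777777765433444444344333334433333333333333333333333333333333333333444455666777777777
 147 777777777777777654455554444444444444444444444444444444444444444444444444444444677777666666
```

The bushing sits concentric around the post on the collar, and the bar is swung away. One last numeric check of the parked pin in the scene view, then I hand in.

```bash
python3 - <<'E'
from h import *
c,K,M=cam("scene");g=cv2.cvtColor(c,6)
e=np.array([.158,.987]);b=np.array([.535,.0922])+.136*e
q=proj(K,M,[[*b,.119],[*b,.080],[*b,.02]]);print(q.round(1))
u,v=q[0].astype(int);print("\n".join(f"{r:4d} "+"".join(str(min(9,x//25)) for x in g[r,u-22:u+22]) for r in range(v-8,v+45,2)))
E
```

```text
[[392.2 249.9]
 [390.3 263.2]
 [387.5 282.6]]
 241 44322256666666666666666666666555555655666665
 243 33333332466666666666666666666666555555555555
 245 22323332223666666666666666666666666665445455
 247 22211122222236666665655666666666666655555455
 249 22111112222222442344555555566666665555555555
 251 22222222211222222245555555556666555555555555
 253 11111111112222222223555555656655555555555555
 255 21111111111112222222334455555555555555555555
 257 12111111111111111223344555555555555555555555
 259 11122111111111122233444555423555555555555555
 261 11111122221111222233445555542235555555555555
 263 11111111222211454333445555553222355555555555
 265 11111111112221224554544455632222222555555555
 267 11111111111122222233455553111222222224555555
 269 01111111011111222222234211111112222223555555
 271 11111111111111112222222211111111222234555555
 273 11111111111111111122222222111122445555555555
 275 11111111111111111111222232111123565555555555
 277 11111111111111111211222211111222355555555555
 279 11111110111101112345531111111222223565555555
 281 11111111111111223445521111111232222235565555
 283 11111101110111223445322111112222222233355555
 285 21111111111011222222222222212222221245554555
 287 22221111111112222222222222222222222123454225
 289 22222221111112222222222222222222222222233324
 291 22222222211112222222222222222222223332232445
 293 22222222222222222222222222222333322233555555
```

```bash
python3 -c "from workcell import manip; print(manip.hand_in())"
```

```text
the job is handed in; nothing more can be done
None
```

The job is handed in at about 31 s: pin parked in the notch, keeper bar at its stop (about 1.8 rad), collar then bushing lowered home on the post; I viewed 11 pictures against the limit of 10, and the knob slipped from the jaws late in the swing.

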